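# Set the wire closer to the third size and close the notebook's wire

## Robot

A 6-joint arm with a two-finger parallel gripper is mounted at the origin on the work surface; the furniture and walls round the work are solid. World frame = base frame: x ahead of the robot, y to its left, z up, the work surface at z = 0. Lengths are in m, angles in degrees, forces in N, time in s.
With the tool pointing down it reaches from about 0.3 to 0.75 m from the base axis. Payload 8.5 kg.
Tool frame: the origin (TCP) lies on the centre line of the jaws, within the pads' length; the fingertips stand 25 mm ahead of it and the grasp point (between the pads) lies 6 mm ahead of it; z points along the fingers, y is the line along which they close (so a half turn about z gives the same grasp; the last joint's range is limited). The gripper opens to 85 mm and grips with 20 to 120 N. Pads are 22 mm wide; open, the fingers measure 114 mm over their backs; the gripper's body (76 mm by 85 mm) begins 54 mm behind the grasp point. The pads swing forward as they close: fully open they stand 13 mm farther back than shut.
Start: joints at [62.779, 21.807, 74.336, -0, 83.858, -12.336], TCP at [0.141, 0.532, 0.256] pointing down, gripper open.
Joint ranges: [-178.18, 178.18], [-50.72, 133.34], [12.68, 142.11], [-81.47, 261.47], [9.98, 163.14], [-165.26, 165.26]. Speed limits (degrees/s): [136.94, 136.94, 180, 180, 180, 180].

## Interface

Orientations are given as a 3x3 rotation matrix whose columns are the frame's x, y, z axes.
In Python, from rig import telemetry, optics, env gives the robot as it stands.
- The arm moves only by the tool send_rows, never from a script. Its argument "deltas" is a list that holds one entry, the list of rows, each a list of 7 numbers: the shift along the tool's x, y, z in m, then the turn, a rotation vector about the tool's x, y, z in rad, then the opening, from -1 (shut) to 1 (fully open), so that 0 is half open. In form: [[[x, y, z, ax, ay, az, grip], ...]]. A call has 1 to 12 rows; each row shifts and turns the commanded pose from where the row before left it, along the tool's axes as they then stand; what a row does not reach is not made up. A row lasts 1/8 s, in which the tool goes at most 62.5 mm and 10.7 degrees, less where a joint would pass 70% of its speed; a pose out of reach is approached as far as the arm can. A call is refused whole if a number of a shift passes 0.0625 or a number of a turn 0.188, either way. A call with a gripper value outside its range is refused whole. The fingers move at their own pace and stop on an object; "squeeze" is the grip in N (left out, the last holds). Time passes only in rows, so rows that do not move let the fingers close. It gives the time, the measured TCP pose, the force, the opening and the grip force at its end, in the units of the state.
- telemetry.observe(): the state, without advancing time (a new reading comes with each control period).
- optics.get_image(name): name is "scene" or "top"; returns a dict with "image" (480x640x3 uint8, red, green, blue), "range_z" (480x640 float32, m along the optical axis (not along the pixel's ray), 0 where there is no reading), "K" (3x3 intrinsics, pixels), "rvec" (rotation vector, rad) and "tvec" (3), from world to camera coordinates, as OpenCV has them. Camera axes: x right, y down, z forward; pixel columns grow to the right and rows downward; lengths in m; the calibration is good to about 2 mm. A picture is of the moment at which its call begins.
- env.close_job(): hands the job in; it is judged then, once.
The state is a dict: "time_s": time; "q": joint angles; "qvel": joint speeds; "joint_efforts": joint torques, N m; "position": TCP position; "tool_rot": TCP orientation; "ft_force": force on the tool from outside, world axes, zero at the start; "wrist_torque": the same for the moment, N m; "grip_width": finger opening in m; "gripper_force": force on a finger pad.
Only numpy, scipy, OpenCV 4.12 (cv2) and the standard library are available. Lean on these libraries where they do the work, as an engineer would, in place of code of your own. Each camera call takes 0.05 s, during which the arm holds its last target. There are 200 camera calls.

## Task

A wire-bound notebook lies ready in the bench wire closer, its spine under the closing jaw. Set the closer for this wire by pushing the upright size lever from its parked end to the third click, without running on over the next one; only then press the closing handle right down onto its stop and let it come all the way up again. Leave the notebook, the weight that holds it and the other things on the table as they stand.

Things in the scene. Friction and masses are not known exactly. Their poses are not given: they have to be found in the camera images.
- wire_closer: bench wire closer, fixed: feed table at the front, grey housing behind, its flat deck 50 mm above the work table. Origin on the work table under the jaw, midway across; x points to its back, y to its left. On the deck: the size lever's sled with a five-step staircase (71 mm above the table), the lever, six pins (67 mm) and a plate with five rings, one per notch.
- lever_paddle (a point): centre of the black paddle on the upright size lever: 24 mm along the closer's x, 12 along y, 28 high; 111 mm above the table (paddle top 125), a 9 mm stalk below. It stands at x = 65 mm, y = 50 mm - joint value in the closer's frame, with free space beside it along y.
- size_lever (a joint): lever travel in m along the closer's -y (to the right); 0 = left end, 0.082 = right end. Parked and loose (under 1 N) at 0 to 0.008. A spring roller clicks over pins at 0.015, 0.029, 0.043, 0.057, 0.071 into notches one to five at 0.022, 0.036, 0.050, 0.064, 0.078. Leaving a notch takes about 4 to 5 N; past a pin it jumps on into the next notch and stays; let go short of the pin, it falls back.
- handle_grip (a point): middle of the top face of the closing handle's black grip bar, 130 mm along the closer's y, 28 deep. At rest it is at x = 1 mm of the closer, 139 mm above the table, tilted 15 degrees, its front edge high, and some 35 mm in front of the paddle; pressed onto the third notch's stop it is level, at x = -15 mm, 107 mm above the table.
- closing_handle (a joint): turn of the closing handle in rad: 0 = up at rest, grows as the grip is pressed down. A spring lifts it (at the grip about 2 N at first, 5 N at the stop). Its stop screw meets the size lever's staircase: stop at 0.26 with the lever in the third notch, about 0.029 farther for each notch less, nearer for each notch more.
- notebook: black wire-bound notebook 210 x 153 x 16 mm, loose, lying on the feed table with its wire under the jaw; origin in the middle of its underside. Not to be moved.
- press_weight: steel block 55 x 60 x 30 mm with a knob (53 mm high in all), 0.8 kg, loose on the notebook; origin in the middle of its underside. Not to be moved.
- spool_a: thread spool, 47 mm diameter, 60 mm high, standing loose to the right of the closer; origin in the middle of its underside. Bystander.
- spool_b: the other thread spool, 47 mm diameter, 60 mm high, standing loose to the right of the closer; origin in the middle of its underside. Bystander.
- stamp: wooden hand stamp, 36 x 40 x 74 mm, standing loose to the right; origin in the middle of its underside. Bystander.
- clip: black binder clip, 40 x 41 x 47 mm, loose to the right; origin in the middle of its underside. Bystander.
- glue_pot: pale open pot, 73 mm wide, 81 mm high, loose to the right; origin in the middle of its underside. Bystander.

How it is judged:
By the outcome, as a careful person would: the job done as asked, in the order asked, and still so for the second after the job is handed in, with the robot touching nothing.
It also fails if it takes over 72 s, if anything falls off the work surface, if the arm or the gripper's body presses on something with over 40 N, if the wrist force passes 120 N, or if a joint passes its speed limit or range.

## Working session

There is one attempt and no reset: what is moved stays moved. The work goes in short steps, Python scripts to look and compute and a tool call to move; the robot and the scene stay as the last step left them, time stands still between calls to the robot, and variables do not carry over. Pictures are saved under pics/ and viewed, at most 10 in all, crops included, and the job is handed in when it is done.

Besides the shell and the picture viewer there is one more tool, called after ">>>" by a JSON object that holds its "api" and its "payload", one argument or row to a line. send_rows: Moves the arm, as the interface text tells. Its arguments: {"type":"object","properties":{"deltas":{"type":"array"},"squeeze":{"type":"number"}},"required":["deltas"]}

```bash
mkdir -p pics
cat > h.py <<'E'
import numpy as np, cv2
from rig import telemetry, optics, env
def grab(n):
    d=optics.get_image(n); R=cv2.Rodrigues(np.array(d['rvec'],float))[0]; t=np.array(d['tvec'],float).ravel()
    K=np.array(d['K'],float); z=d['range_z']
    v,u=np.mgrid[:480,:640]
    P=np.stack([(u-K[0,2])/K[0,0]*z,(v-K[1,2])/K[1,1]*z,z],-1)
    W=(P-t)@R
    W[z==0]=np.nan
    return d['image'],W,K,R,t
def ray(u,v,h,K,R,t):
    c=-R.T@t; r=R.T@np.linalg.solve(K,[u,v,1.]); return c+r*(h-c[2])/r[2]
def proj(p,K,R,t):
    q=K@(R@np.array(p)+t); return q[:2]/q[2]
E
python3 - <<'E'
from h import *
for n in("scene","top"):
    im,W,K,R,t=grab(n); cv2.imwrite(f'pics/{n}0.png',im[...,::-1]); print(n,-R.T@t,K[0,0],R[2],np.isnan(W[...,0]).mean())
s=telemetry.observe(); print(s['time_s'],s['position'],s['tool_rot'],s['grip_width'])
E
```

```text
scene [ 0.06572891 -0.61609908  0.98001515] 535.3776711655045 [ 0.39346009  0.50665265 -0.76713249] 0.004029947916666667
top [ 0.44421374 -0.04928902  1.28371448] 541.9150608775365 [ 0.05688338  0.00560292 -0.99836511] 0.004111328125
0.1 [0.14120461 0.53132812 0.25576356] [[-9.66437518e-01  2.56901134e-01 -5.75481940e-04]
 [ 2.56901660e-01  9.66436800e-01 -1.20329499e-03]
 [ 2.47039077e-04 -1.31075169e-03 -9.99999110e-01]] 0.08544068875555111
```

View pics/scene0.png

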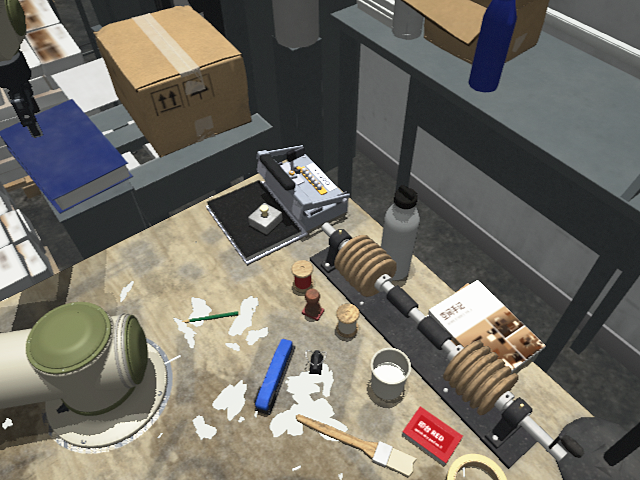

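View pics/top0.png

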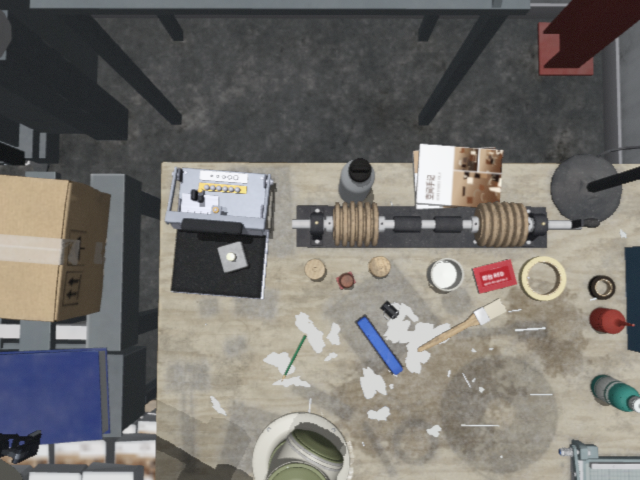

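The scene view shows the closer at about (300,180), with its grip bar at (275,170) and the paddle at (295,152). The top view shows the closer at (220,200), the grip bar at (212,227) and the paddle at (195,195). I'll zoom in and measure.

Run:
```python
from h import *
a,W,K,R,t=grab("top"); b,W2,K2,R2,t2=grab("scene")
c1=cv2.resize(a[160:305,160:280],None,fx=4,fy=4,interpolation=cv2.INTER_CUBIC)[:,:,::-1]
cv2.imwrite('pics/c1.png',c1)
c2=cv2.resize(b[140:240,240:360],None,fx=6,fy=6,interpolation=cv2.INTER_CUBIC)[:,:,::-1]
cv2.imwrite('pics/c2.png',c2)
dark=a.max(2)<50
for (n,lo,hi) in (("bar",.125,.16),("paddle",.115,.135),("deck",.046,.054)):
    for nm,img,w in(("top",a,W),("scene",b,W2)):
        m=(w[...,2]>lo)&(w[...,2]<hi)&(w[...,0]>.3)&(w[...,0]<.75)&(w[...,1]>.1)&(w[...,1]<.5)
        if n!="deck": m&=img.max(2)<60
        k,l,s,c=cv2.connectedComponentsWithStats(m.astype(np.uint8))
        for i in range(1,k):
            if s[i,4]>8: 
                p=w[l==i]; print(n,nm,s[i],p.mean(0).round(4),cv2.minAreaRect((p[:,:2]*1000).astype(np.float32)))
```

```text
bar top [181 219  62  16 580] [0.5328 0.1862 0.1386] ((533.6005249023438, 188.266357421875), (127.92960357666016, 25.33315658569336), 85.6667709350586)
bar scene [288 149   7   5  14] [0.6032 0.2304 0.1264] ((603.8740844726562, 232.1512451171875), (18.39409065246582, 10.744174003601074), 37.73329162597656)
bar scene [260 154  35  37 482] [0.5297 0.1809 0.1382] ((533.49462890625, 185.45977783203125), (128.93341064453125, 28.573816299438477), 85.21723175048828)
paddle top [192 191   5   9  17] [0.6027 0.228  0.1214] ((603.3823852539062, 227.6563262939453), (4.808957099914551, 18.66251564025879), 68.39952087402344)
paddle scene [287 149  10   9  55] [0.6024 0.2296 0.1222] ((603.680419921875, 231.61962890625), (16.257532119750977, 23.390241622924805), 89.35331726074219)
paddle scene [260 158  35  33  83] [0.5233 0.1721 0.1313] ((522.0602416992188, 185.05496215820312), (20.948514938354492, 125.53147888183594), 5.500764846801758)
deck top [ 179  168   80   50 2205] [0.6248 0.1787 0.0504] ((620.7509765625, 189.90048217773438), (185.19332885742188, 102.54576110839844), 85.7269515991211)
deck
[... 1793 characters left out ...]
4), (119.24128723144531, 10.89040470123291), 0.20655947923660278)
deck scene [283 162   8   8  22] [0.6111 0.27   0.0523] ((610.5519409179688, 266.87823486328125), (33.08203887939453, 15.666006088256836), 44.821224212646484)
deck scene [152 177  25  13  67] [0.3337 0.4025 0.0502] ((332.28302001953125, 402.20794677734375), (62.91935348510742, 9.540849685668945), 0.6385630965232849)
deck scene [249 204  33  25 330] [0.4684 0.1516 0.0514] ((471.3202819824219, 156.65847778320312), (64.48628234863281, 57.283226013183594), 17.530630111694336)
deck scene [305 210   8   3  16] [0.5601 0.1051 0.0503] ((561.5905151367188, 106.49408721923828), (15.63571548461914, 10.259347915649414), 8.840616226196289)
```

View pics/c1.png

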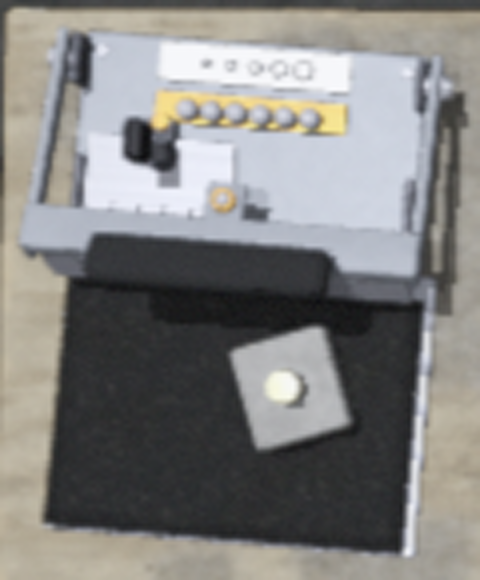

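View pics/c2.png

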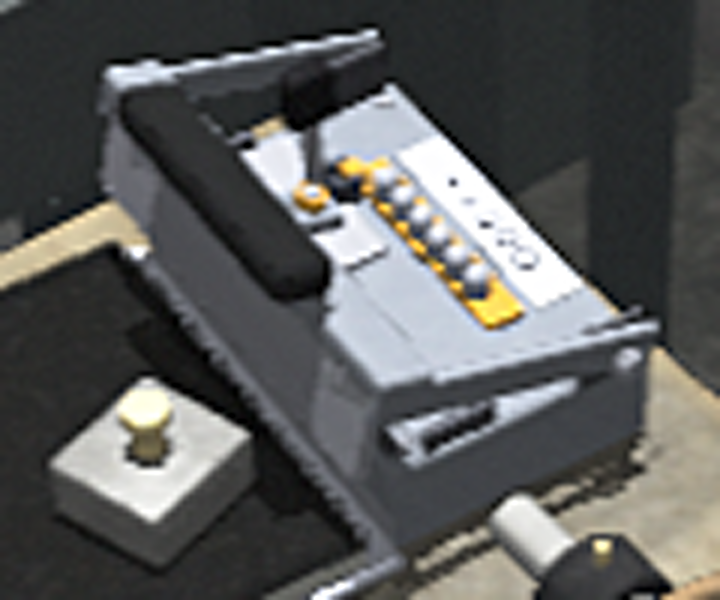

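The zooms show the bar, about 128 mm long, rotated so the closer's yaw is about -4.4°. The paddle is at c1 (137,140), with free deck to its left. Next I'll check the path for obstacles and take the numbers for the approach.

Run:
```python
from h import *
_,W,_,_,_=grab("top")
_,W2,_,_,_=grab("scene")
for x in np.arange(.15,.75,.1):
    print(round(x,2),[round(max(np.nanmax(np.where((abs(w[...,0]-x-.05)<.05)&(abs(w[...,1]-y-.05)<.05),w[...,2],0)) for w in (W,W2)),2) for y in np.arange(.1,.6,.1)])
a=np.radians(-4.4); xc=np.array([np.cos(a),np.sin(a)]); yc=np.array([-np.sin(a),np.cos(a)])
p=np.array([.6035,.230])
for d in(.035,.0205): print(d,p+yc*d)
# deck y extent in closer frame rel. to bar centre, per closer x
for w in(W,W2):
    q=w[...,:2]-[.5335,.187]; X=q@xc;Y=q@yc
    for lo in(.03,.08,.1,.12):
        m=(X>lo)&(X<lo+.02)&(w[...,2]>.03)&(w[...,2]<.054)&(abs(Y)<.13); print(lo,Y[m].min().round(4),Y[m].max().round(4))
```

```text
0.15 [np.float64(0.01), np.float64(0.01), np.float64(0.1), np.float64(0.53), np.float64(0.51)]
0.25 [np.float64(0.01), np.float64(0.01), np.float64(0.09), np.float64(0.3), np.float64(0.28)]
0.35 [np.float64(0.06), np.float64(0.03), np.float64(0.08), np.float64(0.3), np.float64(0.3)]
0.45 [np.float64(0.15), np.float64(0.15), np.float64(0.07), np.float64(0.3), np.float64(0.3)]
0.55 [np.float64(0.11), np.float64(0.14), np.float64(0.07), np.float64(0.3), np.float64(0.3)]
0.65 [np.float64(0.06), np.float64(0.08), np.float64(0.06), np.float64(0.07), np.float64(0.1)]
0.035 [0.60618517 0.26489685]
0.0205 [0.60507274 0.25043958]
0.03 -0.0945 0.1007
0.08 -0.0962 0.1031
0.1 -0.0968 0.1009
0.12 -0.0967 0.0995
0.03 -0.1013 -0.0754
0.08 -0.1014 0.1009
0.1 -0.1008 0.0986
0.12 -0.099 0.0986
```

>>> {"api": "send_rows", "payload": {
  "deltas": [
    [[0,0,-0.05,0,0,-0.183,-1],[0,0,-0.05,0,0,0,-1],[-0.025,-0.042,0,0,0,0,-1],[-0.025,-0.042,0,0,0,0,-1],[-0.025,-0.042,0,0,0,0,-1],[-0.025,-0.042,0,0,0,0,-1],[-0.025,-0.042,0,0,0,0,-1],[-0.025,-0.042,0,0,0,0,-1],[0,0,0,0,0,0,-1]]
  ]
}}

```text
time_s: 1.42
position: [0.2725, 0.2668, 0.3565]
tool_rot: [[-0.997, 0.082, 0.001], [0.082, 0.997, -0.0], [-0.001, -0.0, -1.0]]
ft_force: [0.1, 0.6, 0.1]
grip_width: -0.0
gripper_force: 0.0
```

>>> {"api": "send_rows", "payload": {
  "deltas": [
    [[-0.042,0.0026,0,0,0,0,-1],[-0.042,0.0026,0,0,0,0,-1],[-0.042,0.0026,0.0,0,0,0,-1],[-0.042,0.0026,0.02,0,0,0,-1],[-0.042,0.0026,0.02,0,0,0,-1],[-0.042,0.0026,0.03,0,0,0,-1],[-0.042,0.0026,0.03,0,0,0,-1],[-0.042,0.0026,0.03,0,0,0,-1],[0,0,0,0,0,0,-1],[0,0,0,0,0,0,-1]]
  ]
}}

```text
time_s: 2.68
position: [0.6076, 0.2648, 0.2266]
tool_rot: [[-0.997, 0.076, 0.0], [0.076, 0.997, 0.0], [-0.0, 0.0, -1.0]]
ft_force: [0.4, -0.5, 1.9]
grip_width: -0.0002
gripper_force: 0.0
```

>>> {"api": "send_rows", "payload": {
  "deltas": [
    [[0,0,0.03,0,0,0,-1],[0,0,0.03,0,0,0,-1],[0,0,0.015,0,0,0,-1],[0,0,0,0,0,0,-1],[0,0,0,0,0,0,-1]]
  ]
}}

```text
time_s: 3.3
position: [0.6085, 0.2641, 0.1531]
tool_rot: [[-0.997, 0.076, 0.003], [0.076, 0.997, 0.001], [-0.003, 0.001, -1.0]]
ft_force: [0.1, 0.3, -0.1]
grip_width: 0.0001
gripper_force: 0.0
```

Run:
```python
from h import *
b,W2,K2,R2,t2=grab("scene")
s=telemetry.observe();p=s['position'];print(p,[proj([p[0],p[1],p[2]-d],K2,R2,t2).round(1) for d in(0,.025)])
c2=cv2.resize(b[100:200,240:360],None,fx=6,fy=6,interpolation=cv2.INTER_CUBIC)[:,:,::-1]
cv2.imwrite('pics/d1.png',c2)
```

```text
[0.60851676 0.2639821  0.15296015] [array([284.1, 134.8]), array([284.8, 142.9])]
```

View pics/d1.png

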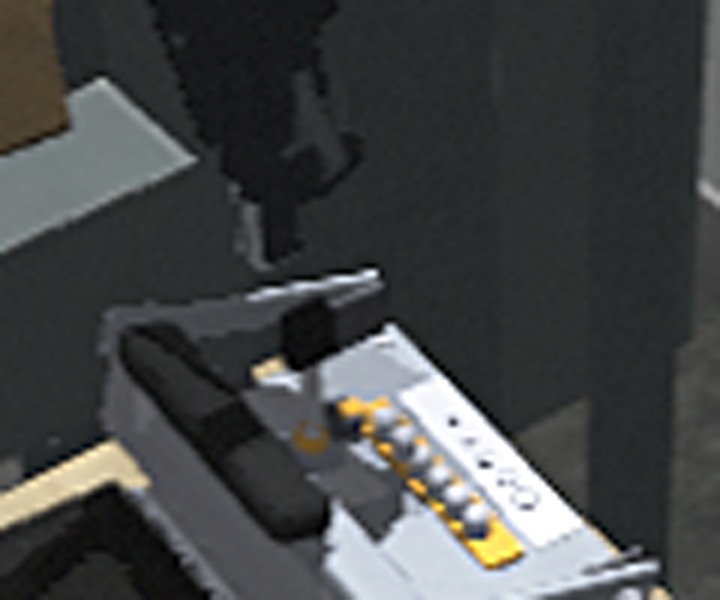

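The finger tip is at (285,143) in the image, which matches 25 mm ahead of the TCP. The handle's left arm lies close to the finger's left, so I'll measure that gap.

Run:
```python
from h import *
a=np.radians(-4.4); xc=np.array([np.cos(a),np.sin(a)]); yc=np.array([-np.sin(a),np.cos(a)])
for n in("top","scene"):
    im,w,K,R,t=grab(n); q=w[...,:2]-[.5325,.187]; X=q@xc;Y=q@yc;Z=w[...,2]
    print(n,"YZ of points between x_c .045-.085")
    for lo in np.arange(.03,.125,.005):
        m=(X>.045)&(X<.085)&(Y>lo)&(Y<=lo+.005)&(Z<.135)
        if m.any(): print(round(lo,3),m.sum(),np.percentile(Z[m],[0,50,100]).round(3))
    m=(Z>.09)&(Z<.135)&(abs(X-.065)<.015)&(Y<.07)&(Y>.02); print("paddle",X[m].min(),X[m].max(),Y[m].min(),Y[m].max())
    m=(Z>.12)&(X>.02)&(X<.1)&(Y>.06); print("finger",X[m].min(),X[m].max(),Y[m].min(),Y[m].max())
```

```text
top YZ of points between x_c .045-.085
0.03 39 [0.048 0.054 0.063]
0.035 38 [0.047 0.054 0.058]
0.04 52 [0.045 0.056 0.122]
0.045 73 [0.051 0.075 0.127]
0.05 43 [0.049 0.059 0.127]
0.055 26 [0.05  0.055 0.125]
0.06 17 [0.05  0.054 0.062]
0.065 17 [0.051 0.054 0.056]
0.07 21 [0.051 0.053 0.059]
0.075 26 [0.05  0.054 0.058]
0.08 25 [0.049 0.053 0.059]
0.085 14 [0.049 0.053 0.06 ]
paddle 0.05669856202657673 0.07965074915611503 0.04425051805605901 0.05613757066453267
finger 0.020019375980373018 0.09971107711293035 0.06001824856436939 0.36680225465402666
scene YZ of points between x_c .045-.085
0.03 7 [0.05  0.052 0.055]
0.035 5 [0.051 0.053 0.065]
0.04 42 [0.05  0.078 0.126]
0.045 96 [0.05  0.109 0.128]
0.05 23 [0.058 0.111 0.127]
0.055 9 [0.056 0.062 0.125]
0.06 5 [0.056 0.058 0.062]
0.065 7 [0.052 0.055 0.057]
0.07 10 [0.053 0.056 0.134]
0.075 17 [0.05  0.056 0.134]
0.08 13 [0.053 0.055 0.133]
0.085 13 [0.051 0.055 0.135]
0.09 14 [0.051 0.056 0.063]
0.095 9 [0.047 0.052 0.06 ]
0.1 32 [0.046 0.086 0.097]
0.105 58 [0.068 0.086 0.1  ]
0.11 3 [0.089 0.09  0.094]
paddle 0.055421085427200596 0.0794185736962941 0.04120800753962252 0.05600184149337699
finger 0.02012399348534637 0.09985833708988798 0.060024051933387716 0.544525954506662
```

The arm is at y_c ≥ 0.10 and z ≤ 0.10, so it's clear. The paddle spans y_c 0.044–0.056, so the lever is at about 0.

>>> {"api": "send_rows", "payload": {
  "deltas": [
    [[0,-0.004,0.012,0,0,0,-1],[0,0,0.012,0,0,0,-1],[0,0,0,0,0,0,-1],[0,-0.003,0,0,0,0,-1],[0,-0.003,0,0,0,0,-1],[0,-0.003,0,0,0,0,-1],[0,-0.003,0,0,0,0,-1],[0,-0.002,0,0,0,0,-1],[0,0,0,0,0,0,-1],[0,0,0,0,0,0,-1]]
  ]
}}

```text
time_s: 4.7
position: [0.6067, 0.2458, 0.1273]
tool_rot: [[-0.997, 0.077, -0.0], [0.077, 0.997, -0.0], [0.0, -0.0, -1.0]]
ft_force: [-0.9, 0.5, 0.4]
grip_width: -0.0
gripper_force: 0.0
```

```bash
cat >> h.py <<'E'
a_=np.radians(-4.4); xc=np.array([np.cos(a_),np.sin(a_)]); yc=np.array([-np.sin(a_),np.cos(a_)]); O=np.array([.5325,.187])
def paddle(n="scene"):
    im,w,K,R,t=grab(n); q=w[...,:2]-O; X=q@xc;Y=q@yc;Z=w[...,2]
    s=telemetry.observe(); T=(np.array(s['position'][:2])-O); ty=T@yc
    m=(Z>.088)&(Z<.135)&(abs(X-.066)<.016)&(Y<ty-.011)&(Y>ty-.09)&(Y>-.05)
    print("t",s['time_s'],"tcp c",(T@xc).round(4),ty.round(4),s['position'][2],"F",np.round(s['ft_force'],1),n,m.sum(),"Y",np.percentile(Y[m],[2,50,98]).round(4) if m.any() else None)
    return im
E
python3 - <<'E'
from h import *
paddle("scene");paddle("top")
E
```

```text
t 4.75 tcp c 0.0694 0.0643 0.127250075256135 F [-0.1 -0.5  0.8] scene 129 Y [0.0358 0.0408 0.0521]
t 4.8 tcp c 0.0695 0.0643 0.1272532298465151 F [ 0.5 -0.5 -0.3] top 18 Y [-0.0055  0.0393  0.0439]
```

>>> {"api": "send_rows", "payload": {
  "deltas": [
    [[0,-0.003,0,0,0,0,-1],[0,-0.003,0,0,0,0,-1],[0,-0.003,0,0,0,0,-1],[0,-0.003,0,0,0,0,-1],[0,-0.003,0,0,0,0,-1],[0,0,0,0,0,0,-1]]
  ]
}}

```text
time_s: 5.55
position: [0.6056, 0.2308, 0.1274]
tool_rot: [[-0.997, 0.077, 0.0], [0.077, 0.997, 0.001], [-0.0, 0.001, -1.0]]
ft_force: [0.2, 1.9, -0.3]
grip_width: -0.0001
gripper_force: 1.1
```

```bash
python3 -c "
from h import *
paddle();paddle('top')"
```

```text
t 5.6 tcp c 0.0696 0.0494 0.12735814115950642 F [-0.7  1.6 -0.5] scene 134 Y [0.0212 0.0259 0.0372]
t 5.65 tcp c 0.0695 0.0494 0.12738646717797442 F [-0.2  2.2 -0.3] top 12 Y [-0.0047  0.0255  0.0278]
```

>>> {"api": "send_rows", "payload": {
  "deltas": [
    [[0,-0.002,0,0,0,0,-1],[0,-0.002,0,0,0,0,-1],[0,-0.001,0,0,0,0,-1],[0,0,0,0,0,0,-1]]
  ]
}}

```text
time_s: 6.15
position: [0.6052, 0.2254, 0.1273]
tool_rot: [[-0.997, 0.077, -0.0], [0.077, 0.997, -0.001], [0.0, -0.001, -1.0]]
ft_force: [0.4, -0.1, -0.5]
grip_width: -0.0004
gripper_force: 0.3
```

```bash
python3 -c "
from h import *
paddle();paddle('top')"
```

```text
t 6.2 tcp c 0.0695 0.0439 0.12733785823942348 F [-0.5  0.2 -0.5] scene 126 Y [0.0148 0.0206 0.0323]
t 6.25 tcp c 0.0695 0.044 0.12730294904014028 F [-0.   0.  -0.3] top 14 Y [-0.0056  0.019   0.0215]
```

>>> {"api": "send_rows", "payload": {
  "deltas": [
    [[0,-0.002,0,0,0,0,-1],[0,0,0,0,0,0,-1]]
  ]
}}

```text
time_s: 6.5
position: [0.605, 0.2235, 0.1273]
tool_rot: [[-0.997, 0.077, -0.0], [0.077, 0.997, -0.0], [0.0, -0.0, -1.0]]
ft_force: [-1.0, 0.1, 0.3]
grip_width: 0.0001
gripper_force: 0.0
```

```bash
python3 -c "
from h import *
paddle()"
```

```text
t 6.55 tcp c 0.0695 0.042 0.12727638728016413 F [-0.1 -0.  -0.1] scene 132 Y [0.0141 0.0184 0.0303]
```

>>> {"api": "send_rows", "payload": {
  "deltas": [
    [[0,-0.002,0,0,0,0,-1],[0,0,0,0,0,0,-1]]
  ]
}}

```text
time_s: 6.8
position: [0.6049, 0.2216, 0.1273]
tool_rot: [[-0.997, 0.077, -0.0], [0.077, 0.997, -0.0], [0.0, -0.0, -1.0]]
ft_force: [0.4, 0.0, 1.1]
grip_width: -0.0001
gripper_force: 0.0
```

```bash
python3 -c "
from h import *
im=paddle();cv2.imwrite('pics/e1.png',cv2.resize(im[110:210,240:360],None,fx=6,fy=6,interpolation=cv2.INTER_CUBIC)[:,:,::-1])"
```

```text
t 6.85 tcp c 0.0695 0.0402 0.12730686712314332 F [-0.2  0.4 -0.2] scene 137 Y [0.0071 0.0128 0.0285]
```

View pics/e1.png

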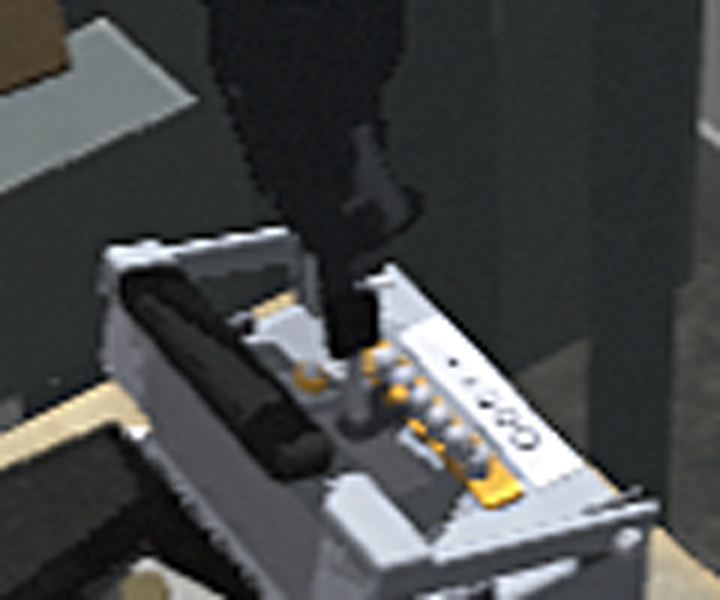

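The image shows the lever past its second click. The paddle's leading edge is at y_c 0.007, which puts the centre near 0.014 and q at about 0.036. Next comes the third pin, at TCP y_c of about 0.0275.

>>> {"api": "send_rows", "payload": {
  "deltas": [
    [[0,-0.003,0,0,0,0,-1],[0,-0.003,0,0,0,0,-1],[0,-0.003,0,0,0,0,-1],[0,-0.002,0,0,0,0,-1],[0,0,0,0,0,0,-1]]
  ]
}}

```text
time_s: 7.48
position: [0.604, 0.2104, 0.1273]
tool_rot: [[-0.997, 0.077, -0.0], [0.077, 0.997, -0.001], [0.0, -0.001, -1.0]]
ft_force: [0.2, 0.7, 0.2]
grip_width: 0.0001
gripper_force: 0.0
```

```bash
python3 -c "
from h import *
paddle()"
```

```text
t 7.525 tcp c 0.0696 0.0289 0.127339298092797 F [ 0.  -0.6 -0.3] scene 133 Y [0.0009 0.0051 0.0171]
```

>>> {"api": "send_rows", "payload": {
  "deltas": [
    [[0,-0.001,0,0,0,0,-1],[0,-0.001,0,0,0,0,-1],[0,0,0,0,0,0,-1]]
  ]
}}

```text
time_s: 7.9
position: [0.6039, 0.2087, 0.1273]
tool_rot: [[-0.997, 0.077, -0.0], [0.077, 0.997, -0.0], [0.0, -0.0, -1.0]]
ft_force: [0.7, 0.0, -0.2]
grip_width: -0.0002
gripper_force: 0.0
```

```bash
python3 -c "
from h import *
paddle()"
```

```text
t 7.95 tcp c 0.0695 0.0272 0.12729194632722673 F [-0.3 -0.3 -0. ] scene 137 Y [-0.0061 -0.0013  0.0159]
```

The lever jumped again: its edge moved 13 mm from notch 2, so it should be in notch 3. I'll back off, raise the tool and check.

>>> {"api": "send_rows", "payload": {
  "deltas": [
    [[0,0.012,0,0,0,0,-1],[0,0,-0.03,0,0,0,-1],[0,0,-0.04,0,0,0,-1],[0.05,0,0,0,0,0,-1],[0.05,0,0,0,0,0,-1],[0.05,0,0,0,0,0,-1],[0,0,0,0,0,0,-1]]
  ]
}}

```text
time_s: 8.82
position: [0.4525, 0.2333, 0.1978]
tool_rot: [[-0.997, 0.075, -0.001], [0.075, 0.997, 0.0], [0.001, -0.0, -1.0]]
ft_force: [0.2, -0.5, 0.3]
grip_width: 0.0002
gripper_force: 0.0
```

Run:
```python
from h import *
for n in("scene","top"):
    im,w,K,R,t=grab(n); q=w[...,:2]-O; X=q@xc;Y=q@yc;Z=w[...,2]
    m=(Z>.095)&(Z<.135)&(abs(X-.066)<.016)&(abs(Y)<.065); print(n,m.sum(),np.percentile(Y[m],[2,50,98]).round(4),np.percentile(X[m],[2,98]).round(3))
    m=(Z>.125)&(Z<.15)&(abs(X)<.025)&(abs(Y)<.09)&(im.max(2)<70); print("bar",X[m].mean(),Y[m].mean(),Z[m].mean(),np.percentile(Y[m],[1,99]))
    if n=="scene": cv2.imwrite('pics/f1.png',cv2.resize(im[110:210,240:360],None,fx=6,fy=6,interpolation=cv2.INTER_CUBIC)[:,:,::-1])
print(telemetry.observe()['position'])
```

```text
scene 103 [-0.0062 -0.0022  0.0076] [0.057 0.078]
bar -0.002252781234113318 -0.006084369678509362 0.138271722296594 [-0.06376147  0.05965294]
top 83 [-0.0039 -0.0001  0.0079] [0.05 0.08]
bar 0.0012553354762366857 0.00020918250920315108 0.13861808582657253 [-0.0614621  0.0628957]
[0.45572393 0.23294068 0.19784806]
```

View pics/f1.png

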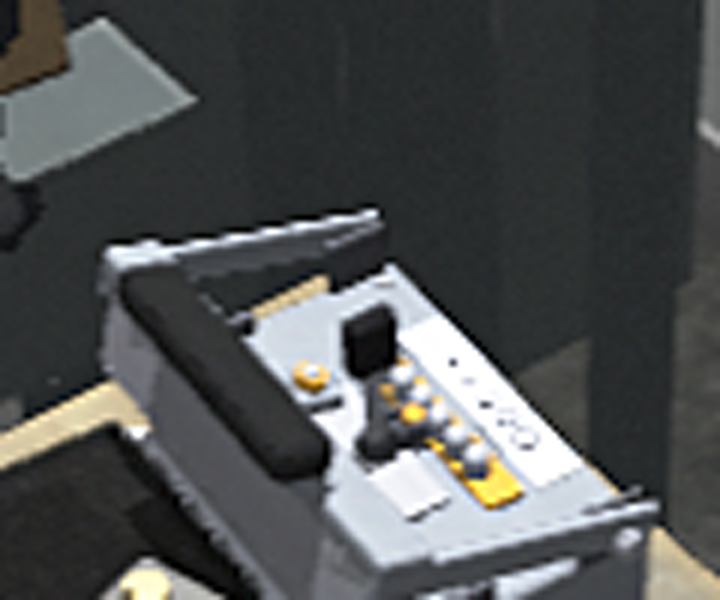

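The paddle centre is now at y_c ≈ 0, so q ≈ 0.050 and the lever is in the third notch. Now I'll move to above the grip bar's middle.

>>> {"api": "send_rows", "payload": {
  "deltas": [
    [[-0.04,-0.02,0,0,0,0,-1],[-0.04,-0.02,0,0,0,0,-1],[0,0,0.013,0,0,0,-1],[0,0,0.013,0,0,0,-1],[0,0,0,0,0,0,-1],[0,0,0,0,0,0,-1]]
  ]
}}

```text
time_s: 9.68
position: [0.5317, 0.1869, 0.1717]
tool_rot: [[-0.997, 0.076, 0.0], [0.076, 0.997, 0.0], [-0.0, 0.0, -1.0]]
ft_force: [-0.2, -0.1, 0.5]
grip_width: -0.0001
gripper_force: 0.0
```

>>> {"api": "send_rows", "payload": {
  "deltas": [
    [[0,0,0.004,0,0,0,-1],[0.0025,0,0.004,0,0,0,-1],[0.0025,0,0.004,0,0,0,-1],[0.0025,0,0.004,0,0,0,-1],[0.002,0,0.004,0,0,0,-1],[0.002,0,0.004,0,0,0,-1],[0.002,0,0.004,0,0,0,-1],[0.0015,0,0.004,0,0,0,-1],[0,0,0,0,0,0,-1]]
  ]
}}

```text
time_s: 10.8
position: [0.5167, 0.1874, 0.139]
tool_rot: [[-0.997, 0.077, -0.001], [0.077, 0.997, -0.0], [0.001, -0.0, -1.0]]
ft_force: [1.1, -0.2, 3.5]
grip_width: -0.0
gripper_force: 1.5
```

```bash
cat >> h.py <<'E'
def st():
    s=telemetry.observe(); T=np.array(s['position'][:2])-O
    print("t",s['time_s'],"c",(T@xc).round(4),(T@yc).round(4),"tip z",round(s['position'][2]-.025,4),"F",np.round(s['ft_force'],1))
E
python3 -c "
from h import *
st()"
```

```text
t 10.8 c -0.0157 -0.0008 tip z 0.114 F [ 1.1 -0.2  3.5]
```

>>> {"api": "send_rows", "payload": {
  "deltas": [
    [[0,0,0.003,0,0,0,-1],[0,0,0.002,0,0,0,-1],[0,0,0.002,0,0,0,-1],[0,0,0,0,0,0,-1],[0,0,0,0,0,0,-1]]
  ]
}}

```text
time_s: 11.42
position: [0.5158, 0.1876, 0.1322]
tool_rot: [[-0.997, 0.077, -0.003], [0.077, 0.997, -0.0], [0.003, -0.0, -1.0]]
ft_force: [-4.5, 0.1, 5.3]
grip_width: 0.0006
gripper_force: 2.8
```

>>> {"api": "send_rows", "payload": {
  "deltas": [
    [[0,0,0.001,0,0,0,-1],[0,0,0,0,0,0,-1]]
  ]
}}

```text
time_s: 11.68
position: [0.5157, 0.1876, 0.1314]
tool_rot: [[-0.997, 0.076, -0.003], [0.076, 0.997, -0.0], [0.003, -0.0, -1.0]]
ft_force: [-6.4, 0.3, 8.2]
grip_width: -0.0001
gripper_force: 4.1
```

>>> {"api": "send_rows", "payload": {
  "deltas": [
    [[0.002,0,0,0,0,0,-1],[0,0,0,0,0,0,-1]]
  ]
}}

```text
time_s: 11.92
position: [0.5152, 0.1876, 0.1316]
tool_rot: [[-0.997, 0.077, 0.001], [0.077, 0.997, 0.0], [-0.001, 0.0, -1.0]]
ft_force: [1.7, -0.1, 5.2]
grip_width: 0.0001
gripper_force: 2.4
```

>>> {"api": "send_rows", "payload": {
  "deltas": [
    [[0.0,0,0.001,0,0,0,-1],[0,0,0.001,0,0,0,-1],[0,0,0,0,0,0,-1]]
  ]
}}

```text
time_s: 12.3
position: [0.5149, 0.1877, 0.1304]
tool_rot: [[-0.997, 0.077, 0.001], [0.077, 0.997, 0.0], [-0.001, 0.0, -1.0]]
ft_force: [-2.8, -1.5, 14.9]
grip_width: 0.0001
gripper_force: 7.2
```

Run:
```python
from h import *
st()
im,w,K,R,t=grab("scene"); q=w[...,:2]-O; X=q@xc;Y=q@yc;Z=w[...,2]
m=(Z>.09)&(Z<.15)&(abs(X+.01)<.03)&(abs(Y)<.066)&(abs(Y)>.03)&(im.max(2)<70)
print("bar",[ (a.round(4)) for a in (np.percentile(X[m],[2,50,98]),np.percentile(Z[m],[2,50,98]))])
cv2.imwrite('pics/g1.png',cv2.resize(im[110:210,240:360],None,fx=6,fy=6,interpolation=cv2.INTER_CUBIC)[:,:,::-1])
```

```text
t 12.3 c -0.0176 -0.0007 tip z 0.1054 F [-2.8 -1.5 14.9]
bar [array([-0.0262, -0.0181, -0.0035]), array([0.0932, 0.1046, 0.1094])]
```

View pics/g1.png

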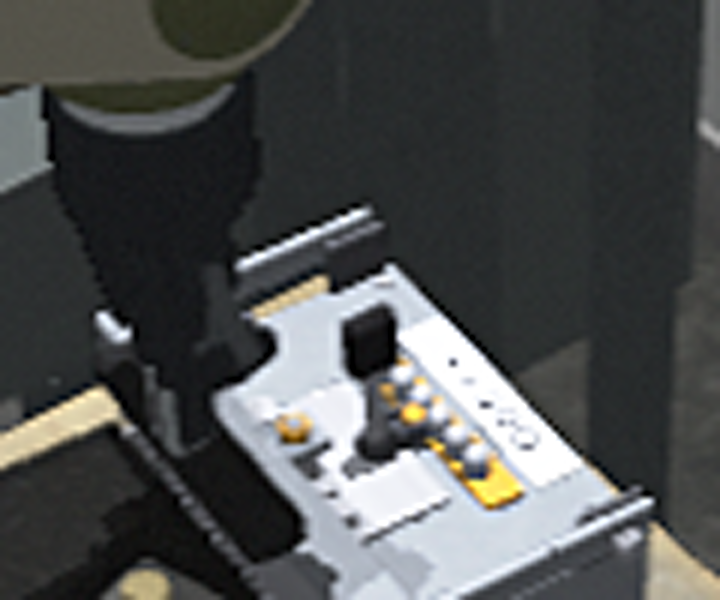

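The handle is level at about 0.106 and the force has jumped to 15 N, so it's at the stop. I'll press a little further to be sure, then follow the handle back up.

>>> {"api": "send_rows", "payload": {
  "deltas": [
    [[0.0,0,0.001,0,0,0,-1],[0,0,0.001,0,0,0,-1],[0,0,0,0,0,0,-1],[0,0,0,0,0,0,-1]]
  ]
}}

```text
time_s: 12.85
position: [0.5147, 0.1877, 0.1296]
tool_rot: [[-0.997, 0.076, 0.001], [0.076, 0.997, 0.0], [-0.001, 0.0, -1.0]]
ft_force: [-7.4, -1.9, 24.6]
grip_width: 0.0002
gripper_force: 12.6
```

>>> {"api": "send_rows", "payload": {
  "deltas": [
    [[0,0,-0.004,0,0,0,-1],[-0.001,0,-0.004,0,0,0,-1],[-0.0015,0,-0.004,0,0,0,-1],[-0.002,0,-0.004,0,0,0,-1],[-0.002,0,-0.004,0,0,0,-1],[-0.002,0,-0.004,0,0,0,-1],[-0.0025,0,-0.004,0,0,0,-1],[-0.0025,0,-0.004,0,0,0,-1],[-0.0025,0,-0.004,0,0,0,-1],[-0.001,0,-0.004,0,0,0,-1],[0,0,-0.004,0,0,0,-1],[0,0,-0.004,0,0,0,-1]]
  ]
}}

```text
time_s: 14.35
position: [0.5318, 0.1863, 0.1754]
tool_rot: [[-0.997, 0.077, -0.0], [0.077, 0.997, -0.0], [0.0, -0.0, -1.0]]
ft_force: [0.4, 0.1, -0.2]
grip_width: 0.0001
gripper_force: 0.0
```

>>> {"api": "send_rows", "payload": {
  "deltas": [
    [[0,0,-0.02,0,0,0,-1],[0,0,-0.04,0,0,0,-1],[0,0,-0.04,0,0,0,-1],[0.05,0,0,0,0,0,-1],[0.05,0,0,0,0,0,-1],[0.05,0,0,0,0,0,-1],[0,0,0,0,0,0,-1],[0,0,0,0,0,0,-1]]
  ]
}}

```text
time_s: 15.35
position: [0.3829, 0.1979, 0.2757]
tool_rot: [[-0.997, 0.077, 0.001], [0.077, 0.997, 0.0], [-0.001, 0.0, -1.0]]
ft_force: [-0.0, -0.5, -0.0]
grip_width: -0.0003
gripper_force: 0.0
```

Run:
```python
from h import *
st()
for n in("scene","top"):
    im,w,K,R,t=grab(n); q=w[...,:2]-O; X=q@xc;Y=q@yc;Z=w[...,2]
    m=(Z>.095)&(Z<.135)&(abs(X-.066)<.016)&(abs(Y)<.065); print(n,m.sum(),np.percentile(Y[m],[2,50,98]).round(4))
    m=(Z>.09)&(Z<.15)&(abs(X)<.03)&(abs(Y)<.066)&(im.max(2)<70); print("bar",m.sum(),X[m].mean(),Z[m].mean())
    a=cv2.imread(f'pics/{n}0.png')[...,::-1].astype(int)
    d=(abs(a-im).max(2)>60)[220:320,160:470] if n=="top" else (abs(a-im).max(2)>60)[200:420,205:420]; print("changed px",d.sum())
```

```text
t 15.35 c -0.15 -0.0007 tip z 0.2507 F [-0.  -0.5 -0. ]
scene 103 [-0.0065 -0.0023  0.006 ]
bar 510 -0.001928086681891481 0.1364958704570626
changed px 1371
top 82 [-0.0043 -0.0003  0.0072]
bar 729 0.001222030077185341 0.13857141505530718
changed px 2014
```

```bash
python3 -c "
from h import *
print(env.close_job())"
```

```text
the job is handed in; nothing more can be done
None
```

The size lever is in the third notch. The handle was then pressed onto its stop (25 N at the tool) and is back up at rest. The arm is clear and the job was handed in at about 15 s; I saw no contact with the notebook, weight or bystanders but did not measure their positions afterwards.

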